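# Fetch a mould block from its slide-lid case

### The arm

A 6-joint arm with a two-finger parallel gripper is mounted at the origin on the work surface. World frame = base frame: x ahead of the robot, y to its left, z up, the work surface at z = 0. Lengths are in m, angles in rad, forces in N, time in s.
With the tool pointing down it reaches from about 0.375 to 0.75 m from the base axis. Payload 9 kg.
Tool frame: the origin (TCP) lies on the centre line of the jaws, within the pads' length; the fingertips stand 14 mm ahead of it and the grasp point (between the pads) lies 5 mm behind it; y points along the fingers, z is the direction in which the jaws open and shut, and the axes are right-handed (so a half turn about y gives the same grasp; the last joint's range is limited). The gripper opens to 85 mm and grips with 20 to 120 N. Pads are 22 mm wide; open, the fingers measure 114 mm over their backs; the gripper's body (76 mm by 85 mm) begins 54 mm behind the grasp point. The pads swing forward as they close: fully open they stand 13 mm farther back than shut.
Start: joints at [1.057, 0.104, 0.097, 1.564, 0, 1.353], TCP at [0.175, 0.574, 0.245] pointing down, gripper open.
Joint ranges: [-2.99, 2.99], [-0.84, 1.86], [-1.1, 1.16], [-1.84, 2.11], [-1.51, 1.56], [-3.14, 3.14]. Speed limits (rad/s): [2.22, 2.22, 2.57, 3.14, 3.14, 3.14].

### API

Orientations are given as a 3x3 rotation matrix whose columns are the frame's x, y, z axes.
In Python, from bench import robot gives the robot as it stands.
- The arm moves only by the shell command python3 -m creep 'ROWS'. ROWS is JSON, a list of rows, each an object of numbers: "jaw": the opening, from 0 (shut) to 1 (fully open); "dx", "dy", "dz": the shift along the tool's x, y, z in mm; "roll": the turn about the tool's y in rad. In form: [{"jaw": .., "dx": .., "dy": .., "dz": .., "roll": ..}, ...]. A call has 1 to 12 rows; each row is the pose to reach, as a shift and turn from the pose commanded when the call began, along the tool's axes at that moment; what a row does not reach only later rows make up. A row lasts 1/10 s, in which the tool goes at most 50 mm and 8.59 degrees, less where a joint would pass 70% of its speed; a pose out of reach is approached as far as the arm can. A call with a gripper value outside its range is refused whole. The fingers move at their own pace and stop on an object; the grip force is fixed at half the most. Time passes only in rows, so rows that repeat a pose let the fingers close. It gives the time, the measured TCP pose, the force and the opening at its end, in the units of the state.
- robot.state(): the state, without advancing time (a new reading comes with each control period).
- robot.capture(name): name is "scene" or "top" or "wrist"; returns a dict with "frame" (384x512x3 uint8, red, green, blue), "camera_matrix" (3x3 intrinsics, pixels), "position" and "rotation" of the camera in the world; the wrist camera has in their place "hand_eye" (4x4, takes a point from camera to tool coordinates, whose origin is the TCP and whose axes are the tool frame's). Camera axes: x right, y up, looking along -z (the intrinsics and any distortion apply to the point x, -y, -z); pixel columns grow to the right and rows downward; lengths in m; the calibration is good to about 2 mm. A picture is of the moment at which its call begins: read the wrist's pose just before it. There is no depth.
- robot.hand_in(): hands the job in, once; it reports no verdict.
The state is a dict: "clock": time; "qpos": joint angles; "dq": joint speeds; "joint_efforts": joint torques, N m; "ee_pos": TCP position; "orientation": TCP orientation; "force": force on the tool from outside, world axes, zero at the start; "wrist_torque": the same for the moment, N m; "gripper_width": opening from 0.0 (shut) to 1.0 (fully open).
Only numpy, scipy, OpenCV 4.12 (cv2) and the standard library are available. Lean on these libraries where they do the work, as an engineer would, in place of code of your own. Each camera call takes 0.05 s, during which the arm holds its last target. There are 200 camera calls.

### The job

Pull the case's grooved lid along its tracks until it slides right out, and lay it flat on the bench, handle up. Then lift the stepped aluminium mould block out of the case and set it upright on the press's loading bed, flat between the two guide rails and wholly on the plate. Leave the jar, the screwdriver and the wrench where they are.

Things in the scene. Friction and masses are not known exactly. Their poses are not given: they have to be found in the camera images.
- case: Light wooden case with a sliding lid, fixed to the bench; 124 (x) by 140 (y, -75 to +65) by 70 mm high. Origin on the bench under the middle of the shut lid, z up. The lid runs along y and leaves only at the +y end; an end wall stops it at -y. Lid underside 58 mm above the bench; 4 mm lips (66 to 70 mm high) overhang its long edges by 5 mm. Play 2 mm, each side and in height.
- case_exit (a point): Middle of the case's open end, where the tracks end: 65 mm from the case's origin along its +y, 58 mm above the bench; axes as the case. The lid is free once it has slid 130 mm from shut. The bench (z = 0) is clear for 200 mm beyond this end.
- case_in (a point): Centre of the case's inner floor, 8 mm above the bench; axes as the case. Inside: 100 mm (x) by 124 mm (y), 50 mm deep below the lid; side walls 12 mm, end walls 8 mm thick.
- lid_handle (a point): Centre of the dark wooden bar on the loose lid. Lid: plywood 110 (x) by 130 (y) by 6 mm, 0.1 kg. Bar: 26 mm high, 12 thick (y), 56 long (x), 20 mm from the lid's middle towards +y. Axes as the case while in the tracks. This point is 19 mm above the lid's underside; lid shut, it is at y = +20, z = +77 mm in the case's frame. The lid starts 0 to 15 mm open.
- block_centre (a point): Centre of the loose aluminium mould block, half-way up its 44 mm height; 0.16 to 0.33 kg. Foot flange 64 (x) by 52 (y) by 12 mm high; centred on it an upper part 48 (x) by 30 (y) by 32 mm high, best gripped across its y faces. It starts upright on the case floor under the lid, its axes within 20 degrees of the case's. z up.
- bed_top (a point): Centre of the press's loading bed, on the upper face of its steel plate, 40 mm above the bench, z up. Purple base 124 by 110 mm fixed to the bench; plate 110 (x) by 100 mm (y). Two steel rails run along x, 10 mm high, 12 thick, 62 mm apart inside (y -31 to +31). The block goes between them, its long side along them, either way round.
- jar: Bystander: clear jar with a red cap, 60 mm across, 85 mm high; origin at the centre of its underside.
- screwdriver: Bystander: screwdriver lying on the bench; about 200 mm long along its x; origin on its axis.
- wrench: Bystander: steel wrench lying on the bench; about 200 mm long along its x; origin on its axis.
Things that resemble listed ones, but are neither listed nor needed, are in the scene too. Of the things that look like the part that bears lid_handle, the largest one is meant.

How it is judged:
On the way, in this order (a step that is already met when the one before it is completed fails the run):
1. the lid has been slid along its tracks, still in them or just clear, at least 90 mm from shut (y of lid_handle in the frame of case above 0.11 m and x of lid_handle in the frame of case between -0.012 and 0.012 m and z of lid_handle in the frame of case between 0.065 and 0.089 m and angle between lid_handle's own z axis and vertical below 0.15 rad), for 0.1 s.
2. the block has been lifted out of the case, its centre at least 100 mm above the bench (height (world z) of block_centre above 0.1 m), for 0.1 s.
At the end, for the whole second after the job is handed in: The block stands upright on the bed plate (tilt under 0.08 rad), centre within 9 mm of the rails' middle line and 24 mm of the plate's centre along them, long side along the rails (0.26 rad); the lid lies flat on the bench, handle up (handle centre below 25 mm, tilt under 0.08 rad) (x of block_centre in the frame of bed_top between -0.024 and 0.024 m and y of block_centre in the frame of bed_top between -0.009 and 0.009 m and z of block_centre in the frame of bed_top between 0.018 and 0.026 m and angle between each of block_centre, lid_handle's own z axis and vertical below 0.08 rad and angle between the x axis of block_centre and the x axis of bed_top, either way round below 0.26 rad and height (world z) of lid_handle below 0.025 m); the robot touches nothing.
It fails at once if the jar is moved more than 30 mm (distance of jar from where it was at the start of the episode above 0.03 m).
It fails at once if the screwdriver is moved more than 30 mm (distance of screwdriver from where it was at the start of the episode above 0.03 m).
It fails at once if the wrench is moved more than 30 mm (distance of wrench from where it was at the start of the episode above 0.03 m).
It also fails if it takes over 51 s, if anything falls off the work surface, if the arm or the gripper's body presses on something with over 40 N, if the wrist force passes 120 N, or if a joint passes its speed limit or range.

## Working session

There is one attempt and no reset: what is moved stays moved. The work goes in short steps, Python scripts to look and compute and a shell command to move; the robot and the scene stay as the last step left them, time stands still between calls to the robot, and variables do not carry over. Pictures are saved under pics/ and viewed, about 8 in all and at most 12, crops included, and the job is handed in when it is done.

```bash
mkdir -p pics; ls
cat > h.py <<'E'
import numpy as np,cv2
from bench import robot
def cap(name,fn=None):
    s=robot.state(); c=robot.capture(name)
    K=np.array(c["camera_matrix"])
    if name=="wrist":
        H=np.array(c["hand_eye"]); T=np.eye(4); T[:3,:3]=np.array(s["orientation"]); T[:3,3]=s["ee_pos"]; W=T@H
        R,p=W[:3,:3],W[:3,3]
    else: R,p=np.array(c["rotation"]),np.array(c["position"])
    if fn: cv2.imwrite("pics/"+fn,cv2.cvtColor(c["frame"],cv2.COLOR_RGB2BGR))
    np.savez("last_"+name+".npz",K=K,R=R,p=p,f=c["frame"],**({"dist":c["distortion"]} if "distortion" in c else {}))
    return c
def ld(name): return np.load("last_"+name+".npz")
def ray(d,u,v):
    x=np.linalg.inv(d["K"])@[u,v,1.]; x=np.array([x[0],-x[1],-x[2]]); return d["R"]@x
def onz(d,u,v,z):
    r=ray(d,u,v); return d["p"]+r*(z-d["p"][2])/r[2]
def proj(d,P):
    q=d["R"].T@(np.array(P)-d["p"]); q=d["K"]@[q[0],-q[1],-q[2]]; return q[:2]/q[2]
E
python3 - <<'E'
from h import *
for n in ("top","scene","wrist"):
    c=cap(n,n+"0.png"); d=ld(n); print(n,[k for k in c],d["p"].round(3),d["K"].round(1).tolist(),d["R"].round(2).tolist())
s=robot.state();print(s)
E
```

```text
pics
top ['frame', 'camera_matrix', 'position', 'rotation'] [0.51  0.02  1.438] [[455.6, 0.0, 254.8], [0.0, 455.6, 193.5], [0.0, 0.0, 1.0]] [[-0.02, 1.0, -0.04], [-1.0, -0.02, 0.0], [-0.0, 0.04, 1.0]]
scene ['frame', 'camera_matrix', 'position', 'rotation'] [ 1.13  -0.241  0.959] [[405.8, 0.0, 253.2], [0.0, 405.8, 191.8], [0.0, 0.0, 1.0]] [[0.41, -0.74, 0.53], [0.91, 0.33, -0.25], [0.01, 0.58, 0.81]]
wrist ['frame', 'camera_matrix', 'hand_eye'] [0.11  0.593 0.373] [[341.4, 0.0, 256.1], [0.0, 341.4, 181.7], [0.0, 0.0, 1.0]] [[0.29, -0.92, -0.25], [0.96, 0.28, 0.08], [-0.0, -0.26, 0.96]]
{'clock': 0.15, 'qpos': array([ 1.05730415e+00,  1.04550407e-01,  9.66340416e-02,  1.56389690e+00,
       -8.09044417e-06,  1.35306615e+00]), 'dq': array([ 3.61278115e-05, -1.93792752e-03,  2.06111831e-03,  2.93418085e-04,
        1.23610727e-03,  2.18184634e-05]), 'joint_efforts': array([ 3.49726615e-03, -5.57359207e+01,  5.04006493e+01,  1.25759011e-02,
       -3.05953108e-04, -1.25981103e-05]), 'ee_pos': array([0.17476911, 0.57372744, 0.24470018]), 'orientation': array([[ 9.56580270e-01, -4.92497565e-04,  2.91468598e-01],
       [-2.91468937e-01, -8.89766175e-04,  9.56579880e-01],
       [-2.11774362e-04, -9.99999483e-01, -9.94680510e-04]]), 'force': array([0.01581549, 0.40576721, 0.1216627 ]), 'wrist_torque': array([-0.01896665, -0.00450145, -0.01191534]), 'gripper_width': 0.9986818168477664}
```

```bash
python3 -c "
import cv2
a=cv2.imread('pics/top0.png');print(a.shape);cv2.imwrite('pics/top0b.png',cv2.resize(a,(800,600),interpolation=cv2.INTER_CUBIC))"
```

```text
(384, 512, 3)
```

View pics/top0b.png

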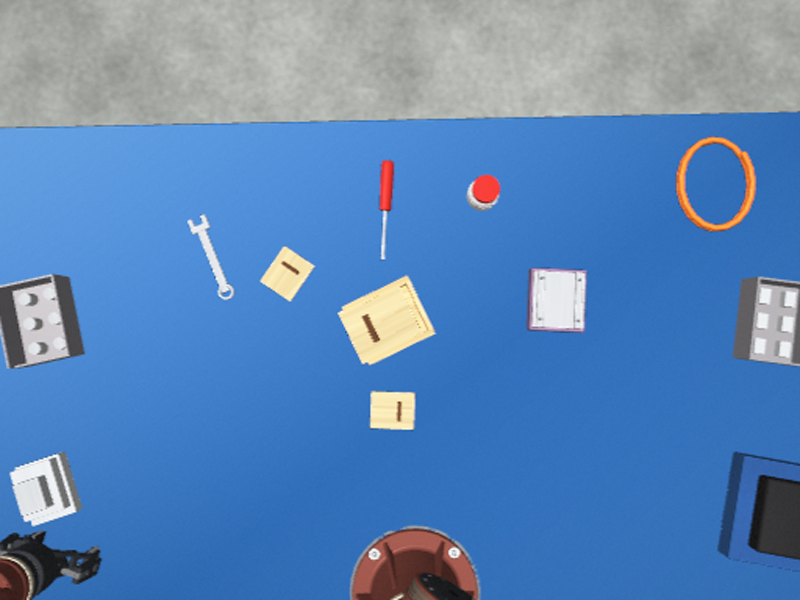

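View pics/scene0.png

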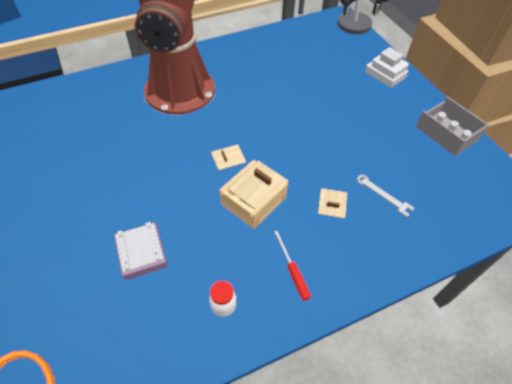

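```bash
cat > m.py <<'E'
from h import *
d=ld("top"); f=d["f"]; hsv=cv2.cvtColor(f,cv2.COLOR_RGB2HSV)
def big(mask,box,k=1):
    x0,y0,x1,y1=box; m=np.zeros_like(mask); m[y0:y1,x0:x1]=mask[y0:y1,x0:x1]
    cs,_=cv2.findContours(m,0,1); return max(cs,key=cv2.contourArea)
def rep(n,c,z):
    r=cv2.minAreaRect(c); P=np.array([onz(d,u,v,z)[:2] for u,v in cv2.boxPoints(r)])
    e=[P[1]-P[0],P[2]-P[1]]
    print(n,"px",np.round(r[0],1),"ctr",P.mean(0).round(4),[(round(float(np.linalg.norm(x)),4),round(float(np.degrees(np.arctan2(x[1],x[0]))),1)) for x in e])
blue=((hsv[...,0]>95)&(hsv[...,0]<125)&(hsv[...,1]>120)).astype(np.uint8)
case=(215,172,282,236)
rep("case",big(1-blue,case),.07)
rep("handle",big(((hsv[...,2]<130)&(blue==0)).astype(np.uint8),case),.096)
bed=(333,165,380,218)
rep("bedbase",big(1-blue,bed),.03)
w=((hsv[...,1]<30)&(hsv[...,2]>150)).astype(np.uint8)
rep("plate",big(w,bed),.04)
o=[cv2.resize(f[y0-3:y1+3,x0-3:x1+3],(380,500 if 0 else 380),interpolation=cv2.INTER_CUBIC) for x0,y0,x1,y1 in (case,bed)]
cv2.imwrite("pics/c1.png",cv2.cvtColor(np.hstack(o),cv2.COLOR_RGB2BGR))
E
python3 m.py
```

```text
case px [246.6 205.3] ctr [0.535  0.0453] [(0.1557, -65.1), (0.1271, -155.3)]
handle px [236.7 209.9] ctr [0.5215 0.0742] [(0.0092, -64.4), (0.0514, -154.4)]
bedbase px [356.  191.6] ctr [ 0.5722 -0.2929] [(0.1248, -3.7), (0.1157, -93.2)]
plate px [357.1 191.4] ctr [ 0.5722 -0.2941] [(0.1109, -3.8), (0.1022, -93.3)]
```

View pics/c1.png

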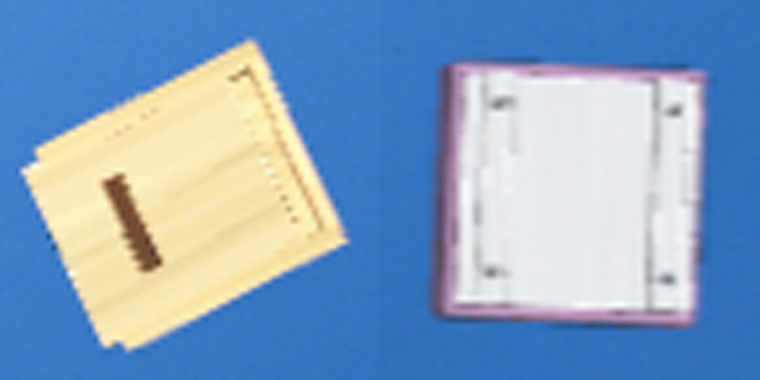

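Case: centre (0.535, 0.045), exit direction about 115°, lid about 15 mm open. The bed is at (0.572, -0.294) with its rails at -3.7°. Measured sizes match the given ones, so I'm moving above the handle.

```bash
python3 -m creep '[{"jaw":1,"dx":240,"dy":0,"dz":-190,"roll":-0.36},{"jaw":1,"dx":240,"dy":0,"dz":-190,"roll":-0.36},{"jaw":1,"dx":240,"dy":0,"dz":-190,"roll":-0.36},{"jaw":1,"dx":240,"dy":0,"dz":-190,"roll":-0.36},{"jaw":1,"dx":478,"dy":0,"dz":-377,"roll":-0.73},{"jaw":1,"dx":478,"dy":0,"dz":-377,"roll":-0.73},{"jaw":1,"dx":478,"dy":0,"dz":-377,"roll":-0.73},{"jaw":1,"dx":478,"dy":0,"dz":-377,"roll":-0.73},{"jaw":1,"dx":478,"dy":0,"dz":-377,"roll":-0.73},{"jaw":1,"dx":478,"dy":0,"dz":-377,"roll":-0.73},{"jaw":1,"dx":478,"dy":0,"dz":-377,"roll":-0.73},{"jaw":1,"dx":478,"dy":0,"dz":-377,"roll":-0.73}]'
```

```text
clock: 1.35
ee_pos: [0.5068, 0.0954, 0.2453]
orientation: [[0.907, 0.0, -0.42], [0.42, 0.0, 0.907], [0.0, -1.0, 0.0]]
force: [1.6, 0.4, -0.0]
gripper_width: 1.001
```

```bash
python3 -m creep '[{"jaw":0.6,"dx":0,"dy":0,"dz":0,"roll":0},{"jaw":0.6,"dx":0,"dy":0,"dz":0,"roll":0},{"jaw":0.6,"dx":0,"dy":0,"dz":0,"roll":0}]'
cat > w.py <<'E'
from h import *
import sys
c=cap("wrist",sys.argv[1]); d=ld("wrist"); f=d["f"]; hsv=cv2.cvtColor(f,cv2.COLOR_RGB2HSV)
dark=((hsv[...,2]<150)&((hsv[...,0]<25)|(hsv[...,0]>170))&(hsv[...,1]>70)).astype(np.uint8)
cs,_=cv2.findContours(dark,0,1)
for q in sorted(cs,key=cv2.contourArea)[-3:]:
    r=cv2.minAreaRect(q); P=np.array([onz(d,u,v,float(sys.argv[2]))[:2] for u,v in cv2.boxPoints(r)]); e=[P[1]-P[0],P[2]-P[1]]
    print(cv2.contourArea(q),np.round(r[0],1),P.mean(0).round(4),[(round(float(np.linalg.norm(x)),4),round(float(np.degrees(np.arctan2(x[1],x[0]))),1)) for x in e])
s=robot.state();print(s["ee_pos"].round(4),s["orientation"].round(3).tolist(),s["qpos"].round(2))
E
python3 w.py w1.png 0.09
```

```text
clock: 1.65
ee_pos: [0.5055, 0.098, 0.2452]
orientation: [[0.907, -0.001, -0.421], [0.421, 0.0, 0.907], [-0.0, -1.0, 0.001]]
force: [0.2, -0.5, 1.0]
gripper_width: 0.599
212.5 [310.4 305.9] [0.604  0.2015] [(0.0074, 149.9), (0.0368, 54.5)]
875.0 [223.5 173.5] [0.5202 0.0742] [(0.0125, 115.0), (0.0573, 23.9)]
1052.0 [126.8 165.7] [ 0.5494 -0.0026] [(0.0129, 122.4), (0.087, 27.1)]
[0.5055 0.0983 0.2454] [[0.907, -0.0, -0.422], [0.422, 0.0, 0.907], [0.0, -1.0, 0.0]] [-0.06 -0.16 -0.16  1.57  0.   -0.5 ]
```

View pics/w1.png

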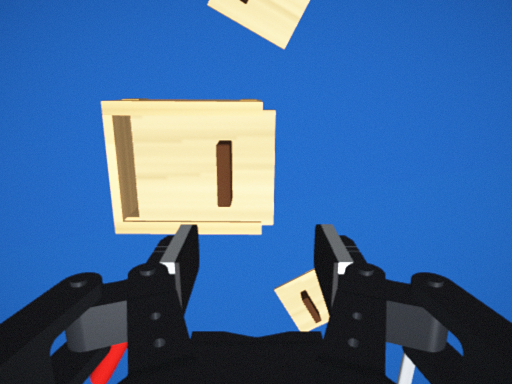

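```bash
python3 -m creep '[{"jaw":0.6,"dx":3,"dy":0,"dz":-28,"roll":0},{"jaw":0.6,"dx":3,"dy":40,"dz":-28,"roll":0},{"jaw":0.6,"dx":3,"dy":80,"dz":-28,"roll":0},{"jaw":0.6,"dx":3,"dy":115,"dz":-28,"roll":0},{"jaw":0.6,"dx":3,"dy":140,"dz":-28,"roll":0},{"jaw":0.6,"dx":3,"dy":155,"dz":-28,"roll":0},{"jaw":0.6,"dx":3,"dy":162,"dz":-28,"roll":0},{"jaw":0.6,"dx":3,"dy":162,"dz":-28,"roll":0},{"jaw":0.3,"dx":3,"dy":162,"dz":-28,"roll":0},{"jaw":0.05,"dx":3,"dy":162,"dz":-28,"roll":0},{"jaw":0,"dx":3,"dy":162,"dz":-28,"roll":0},{"jaw":0,"dx":3,"dy":162,"dz":-28,"roll":0}]'
python3 -m creep '[{"jaw":0,"dx":0,"dy":0,"dz":0,"roll":0},{"jaw":0,"dx":0,"dy":0,"dz":0,"roll":0},{"jaw":0,"dx":0,"dy":0,"dz":0,"roll":0}]'
```

```text
clock: 2.9
ee_pos: [0.5215, 0.0731, 0.0847]
orientation: [[0.907, 0.002, -0.421], [0.421, -0.0, 0.907], [0.002, -1.0, -0.001]]
force: [-0.7, -0.7, 6.1]
gripper_width: 0.124
clock: 3.2
ee_pos: [0.5215, 0.0731, 0.0847]
orientation: [[0.907, 0.002, -0.421], [0.421, -0.0, 0.907], [0.002, -1.0, -0.001]]
force: [-0.5, 0.1, 5.6]
gripper_width: 0.119
```

```bash
python3 -m creep '[{"jaw":0,"dx":0,"dy":-1.5,"dz":0,"roll":0},{"jaw":0,"dx":0,"dy":-1.5,"dz":3,"roll":0},{"jaw":0,"dx":0,"dy":-1.5,"dz":8,"roll":0},{"jaw":0,"dx":0,"dy":-1.5,"dz":15,"roll":0},{"jaw":0,"dx":0,"dy":-1.5,"dz":23,"roll":0},{"jaw":0,"dx":0,"dy":-1.5,"dz":31,"roll":0},{"jaw":0,"dx":0,"dy":-1.5,"dz":39,"roll":0},{"jaw":0,"dx":0,"dy":-1.5,"dz":47,"roll":0},{"jaw":0,"dx":0,"dy":-1.5,"dz":52,"roll":0},{"jaw":0,"dx":0,"dy":-1.5,"dz":52,"roll":0}]'
```

```text
clock: 4.2
ee_pos: [0.4983, 0.1212, 0.0848]
orientation: [[0.907, -0.0, -0.422], [0.422, 0.0, 0.907], [0.0, -1.0, 0.0]]
force: [0.8, -0.7, 0.1]
gripper_width: 0.122
```

```bash
python3 -m creep '[{"jaw":0,"dx":0,"dy":0,"dz":6,"roll":0},{"jaw":0,"dx":0,"dy":0,"dz":14,"roll":0},{"jaw":0,"dx":0,"dy":0,"dz":22,"roll":0},{"jaw":0,"dx":0,"dy":0,"dz":30,"roll":0},{"jaw":0,"dx":0,"dy":0,"dz":38,"roll":0},{"jaw":0,"dx":0,"dy":0,"dz":46,"roll":0},{"jaw":0,"dx":0,"dy":0,"dz":54,"roll":0},{"jaw":0,"dx":0,"dy":0,"dz":62,"roll":0},{"jaw":0,"dx":0,"dy":0,"dz":72,"roll":0},{"jaw":0,"dx":0,"dy":0,"dz":82,"roll":0},{"jaw":0,"dx":0,"dy":0,"dz":92,"roll":0},{"jaw":0,"dx":0,"dy":0,"dz":100,"roll":0}]'
python3 -m creep '[{"jaw":0,"dx":0,"dy":0,"dz":5,"roll":0},{"jaw":0,"dx":0,"dy":0,"dz":5,"roll":0}]'
python3 - <<'E'
from h import *
c=cap("scene"); f=c["frame"][100:300,170:420]
cv2.imwrite("pics/s1.png",cv2.cvtColor(cv2.resize(f,(750,600),interpolation=2),cv2.COLOR_RGB2BGR))
E
```

```text
clock: 5.4
ee_pos: [0.4561, 0.212, 0.0848]
orientation: [[0.907, -0.0, -0.421], [0.421, 0.0, 0.907], [-0.0, -1.0, 0.0]]
force: [-0.2, 0.1, -0.7]
gripper_width: 0.125
clock: 5.6
ee_pos: [0.4542, 0.2163, 0.0848]
orientation: [[0.907, -0.0, -0.421], [0.421, 0.0, 0.907], [-0.0, -1.0, 0.0]]
force: [0.2, -0.8, -0.9]
gripper_width: 0.128
```

View pics/s1.png

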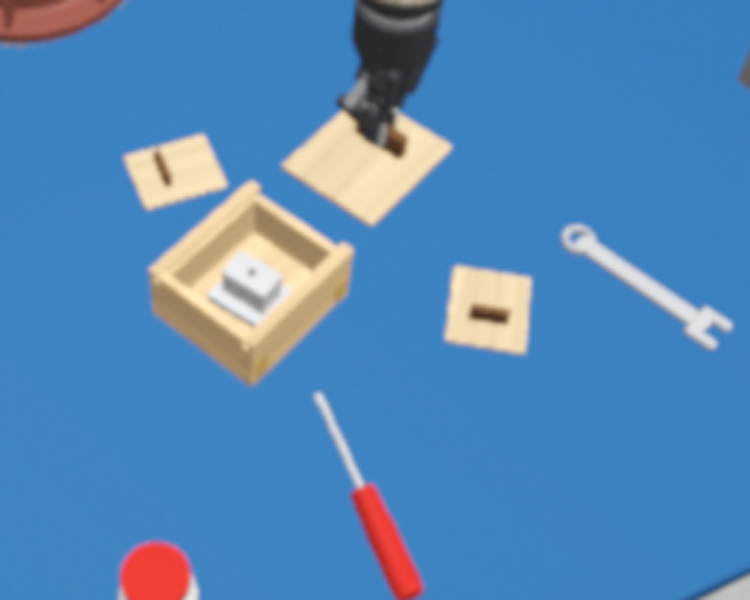

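The lid is clear of the tracks and held level, and the block is visible in the case. I'm lowering the lid now.

```bash
python3 -m creep '[{"jaw":0,"dx":0,"dy":12,"dz":0,"roll":0},{"jaw":0,"dx":0,"dy":28,"dz":0,"roll":0},{"jaw":0,"dx":0,"dy":42,"dz":0,"roll":0},{"jaw":0,"dx":0,"dy":50,"dz":0,"roll":0},{"jaw":0,"dx":0,"dy":54,"dz":0,"roll":0},{"jaw":0,"dx":0,"dy":56,"dz":0,"roll":0},{"jaw":0,"dx":0,"dy":58,"dz":0,"roll":0},{"jaw":0,"dx":0,"dy":58,"dz":0,"roll":0}]'
python3 -m creep '[{"jaw":0,"dx":0,"dy":0.5,"dz":0,"roll":0},{"jaw":0,"dx":0,"dy":0.5,"dz":0,"roll":0}]'
```

```text
clock: 6.45
ee_pos: [0.4548, 0.2157, 0.0271]
orientation: [[0.907, 0.001, -0.421], [0.421, 0.0, 0.907], [0.001, -1.0, -0.0]]
force: [-0.3, -0.4, -1.0]
gripper_width: 0.126
clock: 6.65
ee_pos: [0.4549, 0.2157, 0.0267]
orientation: [[0.907, 0.001, -0.421], [0.421, 0.0, 0.907], [0.001, -1.0, -0.0]]
force: [-0.5, -0.1, -0.7]
gripper_width: 0.125
```

```bash
python3 -m creep '[{"jaw":0,"dx":0,"dy":1,"dz":0,"roll":0},{"jaw":0,"dx":0,"dy":1,"dz":0,"roll":0},{"jaw":0,"dx":0,"dy":1,"dz":0,"roll":0}]'
python3 -m creep '[{"jaw":0,"dx":0,"dy":1,"dz":0,"roll":0},{"jaw":0,"dx":0,"dy":1,"dz":0,"roll":0},{"jaw":0,"dx":0,"dy":1,"dz":0,"roll":0}]'
```

```text
clock: 6.95
ee_pos: [0.4549, 0.2158, 0.0267]
orientation: [[0.907, 0.001, -0.421], [0.421, 0.0, 0.907], [0.001, -1.0, -0.0]]
force: [-5.5, -1.8, 11.4]
gripper_width: 0.125
clock: 7.25
ee_pos: [0.4549, 0.2158, 0.0267]
orientation: [[0.907, 0.001, -0.421], [0.421, -0.0, 0.907], [0.001, -1.0, -0.001]]
force: [-10.9, -2.8, 22.1]
gripper_width: 0.127
```

```bash
python3 -m creep '[{"jaw":0,"dx":0,"dy":-2,"dz":0,"roll":0},{"jaw":0.1,"dx":0,"dy":-2,"dz":0,"roll":0},{"jaw":0.4,"dx":0,"dy":-2,"dz":0,"roll":0},{"jaw":0.6,"dx":0,"dy":-2,"dz":0,"roll":0},{"jaw":0.6,"dx":0,"dy":-2,"dz":0,"roll":0},{"jaw":0.6,"dx":0,"dy":-20,"dz":0,"roll":0},{"jaw":0.6,"dx":0,"dy":-65,"dz":0,"roll":0},{"jaw":0.6,"dx":0,"dy":-110,"dz":0,"roll":0},{"jaw":0.6,"dx":0,"dy":-155,"dz":-15,"roll":0},{"jaw":0.6,"dx":0,"dy":-195,"dz":-40,"roll":0},{"jaw":0.6,"dx":0,"dy":-222,"dz":-80,"roll":0},{"jaw":0.6,"dx":0,"dy":-222,"dz":-120,"roll":0}]'
python3 -m creep '[{"jaw":0.6,"dx":0,"dy":0,"dz":-45,"roll":0},{"jaw":0.6,"dx":0,"dy":0,"dz":-70,"roll":0},{"jaw":0.6,"dx":0,"dy":0,"dz":-71,"roll":0},{"jaw":0.6,"dx":0,"dy":0,"dz":-71,"roll":0}]'
python3 - <<'E'
from h import *
cap("wrist","w2.png");s=robot.state();print(s["ee_pos"].round(4),s["orientation"].round(3).tolist())
E
```

```text
clock: 8.45
ee_pos: [0.5071, 0.1058, 0.2511]
orientation: [[0.907, 0.007, -0.422], [0.422, -0.0, 0.907], [0.006, -1.0, -0.003]]
force: [0.9, 0.5, 0.1]
gripper_width: 0.602
clock: 8.85
ee_pos: [0.5348, 0.0421, 0.246]
orientation: [[0.908, -0.001, -0.42], [0.42, 0.0, 0.908], [-0.0, -1.0, 0.001]]
force: [-0.2, -0.4, -0.2]
gripper_width: 0.599
[0.5346 0.0428 0.2462] [[0.907, -0.0, -0.421], [0.421, 0.0, 0.907], [-0.0, -1.0, 0.001]]
```

View pics/w2.png

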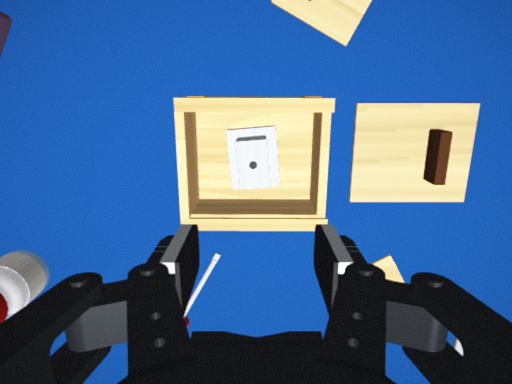

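```bash
cat > b.py <<'E'
from h import *
d=ld("wrist"); f=d["f"][100:215,195:320]; hsv=cv2.cvtColor(f,cv2.COLOR_RGB2HSV); off=np.array([195,100])
w=((hsv[...,1]<50)).astype(np.uint8)
cs,_=cv2.findContours(w,0,1); q=max(cs,key=cv2.contourArea)
r=cv2.minAreaRect(q); B=cv2.boxPoints(r)+off
P=np.array([onz(d,u,v,.02)[:2] for u,v in B]); e=[P[1]-P[0],P[2]-P[1]]
print("flange",B.round(1).tolist(),P.mean(0).round(4),[(round(float(np.linalg.norm(x)),4),round(float(np.degrees(np.arctan2(x[1],x[0]))),1)) for x in e])
g=cv2.cvtColor(f,cv2.COLOR_RGB2GRAY); m=((g<100)&(cv2.drawContours(np.zeros_like(g),[q],-1,1,-1)>0)).astype(np.uint8)
n,l,st,ce=cv2.connectedComponentsWithStats(m)
for i in range(1,n): 
    if st[i,4]>5: print("dark",st[i],(ce[i]+off).round(1),onz(d,*(ce[i]+off),.052).round(4))
cv2.imwrite("pics/b1.png",cv2.cvtColor(cv2.resize(f[15:100,20:95],(600,600*85//75//1 if 0 else 600),interpolation=2),cv2.COLOR_RGB2BGR))
E
python3 b.py
```

```text
flange [[224.9, 129.3], [275.5, 125.2], [280.4, 186.6], [229.8, 190.7]] [0.5397 0.0406] [(0.0524, 119.5), (0.0661, 30.4)]
dark [55 62  6  6 22] [252.4 164.7] [0.5392 0.0405 0.052 ]
```

View pics/b1.png

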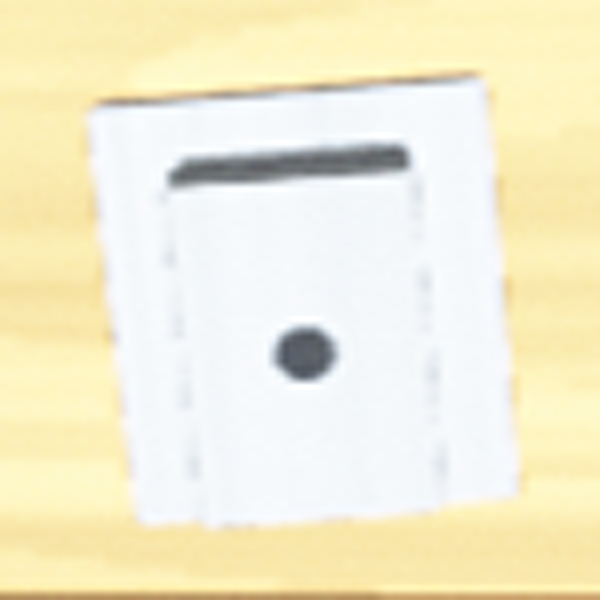

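```bash
python3 -m creep '[{"jaw":0.6,"dx":3,"dy":20,"dz":-4,"roll":-0.088},{"jaw":0.6,"dx":3,"dy":60,"dz":-4,"roll":-0.088},{"jaw":0.6,"dx":3,"dy":105,"dz":-4,"roll":-0.088},{"jaw":0.6,"dx":3,"dy":145,"dz":-4,"roll":-0.088},{"jaw":0.6,"dx":3,"dy":175,"dz":-4,"roll":-0.088},{"jaw":0.6,"dx":3,"dy":193,"dz":-4,"roll":-0.088},{"jaw":0.6,"dx":3,"dy":204,"dz":-4,"roll":-0.088},{"jaw":0.6,"dx":3,"dy":204,"dz":-4,"roll":-0.088},{"jaw":0.45,"dx":3,"dy":204,"dz":-4,"roll":-0.088},{"jaw":0.3,"dx":3,"dy":204,"dz":-4,"roll":-0.088},{"jaw":0,"dx":3,"dy":204,"dz":-4,"roll":-0.088},{"jaw":0,"dx":3,"dy":204,"dz":-4,"roll":-0.088}]'
python3 -m creep '[{"jaw":0,"dx":0,"dy":0,"dz":0,"roll":0},{"jaw":0,"dx":0,"dy":0,"dz":0,"roll":0},{"jaw":0,"dx":0,"dy":0,"dz":0,"roll":0}]'
```

```text
clock: 10.1
ee_pos: [0.5404, 0.04, 0.044]
orientation: [[0.867, 0.003, -0.499], [0.499, -0.0, 0.867], [0.002, -1.0, -0.001]]
force: [-0.7, 2.0, 7.2]
gripper_width: 0.337
clock: 10.4
ee_pos: [0.5405, 0.04, 0.0441]
orientation: [[0.867, 0.003, -0.499], [0.499, -0.0, 0.867], [0.002, -1.0, -0.001]]
force: [-1.6, 1.3, 7.0]
gripper_width: 0.336
```

```bash
python3 -m creep '[{"jaw":0,"dx":0,"dy":-3,"dz":0,"roll":0},{"jaw":0,"dx":0,"dy":-10,"dz":0,"roll":0},{"jaw":0,"dx":0,"dy":-25,"dz":0,"roll":0},{"jaw":0,"dx":0,"dy":-45,"dz":0,"roll":0},{"jaw":0,"dx":0,"dy":-70,"dz":0,"roll":0},{"jaw":0,"dx":0,"dy":-95,"dz":0,"roll":0},{"jaw":0,"dx":0,"dy":-120,"dz":0,"roll":0},{"jaw":0,"dx":0,"dy":-140,"dz":0,"roll":0},{"jaw":0,"dx":0,"dy":-150,"dz":0,"roll":0},{"jaw":0,"dx":0,"dy":-150,"dz":0,"roll":0}]'
python3 - <<'E'
from h import *
s=robot.state();p=s["ee_pos"];R=np.array(s["orientation"]);print(p,R.round(3).tolist(),s["force"])
print((R.T@(np.array([.5722,-.2935,p[2]])-p)*1000).round(1), "roll",np.arctan2(R[1,2],R[0,2])-np.radians(86.5))
E
```

```text
clock: 11.4
ee_pos: [0.5401, 0.0399, 0.1943]
orientation: [[0.867, 0.003, -0.499], [0.499, -0.0, 0.867], [0.002, -1.0, -0.002]]
force: [0.3, -0.8, -2.3]
gripper_width: 0.335
[0.54009232 0.03987246 0.19430842] [[0.867, 0.003, -0.499], [0.499, -0.0, 0.867], [0.002, -1.0, -0.002]] [ 0.26372627 -0.82270299 -2.31791833]
[-1.385e+02  2.000e-01 -3.050e+02] roll 0.5832728474791178
```

```bash
python3 -m creep '[{"jaw":0,"dx":-14,"dy":-10,"dz":-30,"roll":0.06},{"jaw":0,"dx":-28,"dy":-10,"dz":-62,"roll":0.12},{"jaw":0,"dx":-44,"dy":-10,"dz":-96,"roll":0.18},{"jaw":0,"dx":-60,"dy":-10,"dz":-132,"roll":0.25},{"jaw":0,"dx":-76,"dy":-10,"dz":-167,"roll":0.32},{"jaw":0,"dx":-92,"dy":-10,"dz":-202,"roll":0.39},{"jaw":0,"dx":-107,"dy":-10,"dz":-236,"roll":0.45},{"jaw":0,"dx":-120,"dy":-10,"dz":-265,"roll":0.51},{"jaw":0,"dx":-130,"dy":-10,"dz":-287,"roll":0.55},{"jaw":0,"dx":-136,"dy":-10,"dz":-300,"roll":0.58},{"jaw":0,"dx":-138,"dy":-10,"dz":-305,"roll":0.583},{"jaw":0,"dx":-138,"dy":-10,"dz":-305,"roll":0.583}]'
python3 -m creep '[{"jaw":0,"dx":0,"dy":0,"dz":0,"roll":0},{"jaw":0,"dx":0,"dy":0,"dz":0,"roll":0},{"jaw":0,"dx":0,"dy":0,"dz":0,"roll":0}]'
python3 - <<'E'
from h import *
cap("wrist","w3.png");s=robot.state();print(s["ee_pos"].round(4),s["orientation"].round(3).tolist())
d=ld("wrist"); b=[.5722,-.2935,.04];print(proj(d,b))
cap("top")
f=ld("top")["f"][150:235,310:410]; cv2.imwrite("pics/t3.png",cv2.cvtColor(cv2.resize(f,(600,510),interpolation=2),cv2.COLOR_RGB2BGR))
E
```

```text
clock: 12.6
ee_pos: [0.5716, -0.2929, 0.2016]
orientation: [[0.998, -0.001, 0.06], [-0.06, 0.001, 0.998], [-0.001, -1.0, 0.001]]
force: [-0.1, -0.2, -2.0]
gripper_width: 0.337
clock: 12.9
ee_pos: [0.572, -0.2923, 0.2025]
orientation: [[0.998, 0.0, 0.059], [-0.059, 0.0, 0.998], [0.0, -1.0, 0.0]]
force: [0.0, 0.2, -3.1]
gripper_width: 0.335
[ 0.572  -0.2925  0.2025] [[0.998, 0.0, 0.06], [-0.06, -0.0, 0.998], [0.0, -1.0, -0.0]]
[255.14851517 168.8696663 ]
```

View pics/w3.png

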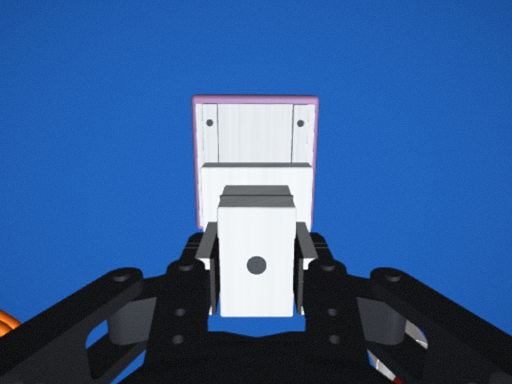

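Run:
```python
from h import *
d=ld("wrist"); f=d["f"]; g=cv2.cvtColor(f,cv2.COLOR_RGB2GRAY); hsv=cv2.cvtColor(f,cv2.COLOR_RGB2HSV)
s=robot.state();R=np.array(s["orientation"]);p=s["ee_pos"]
T=lambda P:(R.T@(P-p)*1000).round(1)
def dot(x,y,r=8):
    w=255-g[y-r:y+r+1,x-r:x+r+1].astype(float); w=np.where(w>110,w,0); yy,xx=np.mgrid[y-r:y+r+1,x-r:x+r+1]; return (w*xx).sum()/w.sum(),(w*yy).sum()/w.sum()
a,b=dot(210,123,6),dot(300,123,6); A,B=onz(d,*a,.05),onz(d,*b,.05)
print("bolts",a,b,"mid tool",T((A+B)/2),"ang",np.degrees(np.arctan2(*(B-A)[[1,0]])),"dist",np.linalg.norm(A-B))
h=dot(257,265,14); print("hole",h,T(onz(d,*h,.2105)))
pu=((hsv[...,0]>135)&(hsv[...,0]<170)&(hsv[...,1]>40))
rows=[np.where(pu[85:115,c])[0]+85 for c in range(215,300,5)]
print("plate far edge row (first non-purple)",np.median([r.max() for r in rows if len(r)]),"base top row",np.median([r.min() for r in rows if len(r)]))
v=np.median([r.max() for r in rows if len(r)])+.5; e=onz(d,255,v,.04); print("plate far edge tool",T(e)," -> centre x",T(e)[0]+55)
```

```text
bolts (np.float64(209.23462882994036), np.float64(122.41538145177874)) (np.float64(299.99887111947316), np.float64(122.9648165569144)) mid tool [-40.7 152.5  -1.3] ang 86.31865020546861 dist 0.0739641457403577
hole (np.float64(256.14768057711626), np.float64(264.8942334033422)) [-0.7 -8.   0. ]
plate far edge row (first non-purple) 103.0 base top row 95.0
plate far edge tool [-55.5 162.5  -1. ]  -> centre x -0.5
```

View pics/t3.png

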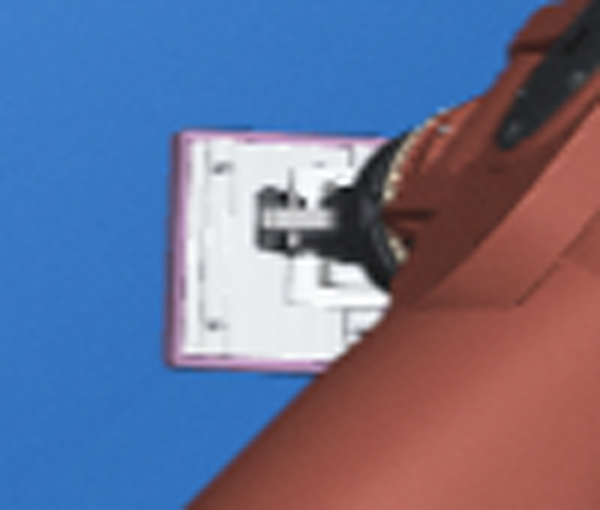

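```bash
python3 -m creep '[{"jaw":0,"dx":0,"dy":15,"dz":-1,"roll":0},{"jaw":0,"dx":0,"dy":40,"dz":-1,"roll":0},{"jaw":0,"dx":0,"dy":65,"dz":-1,"roll":0},{"jaw":0,"dx":0,"dy":85,"dz":-1,"roll":0},{"jaw":0,"dx":0,"dy":100,"dz":-1,"roll":0},{"jaw":0,"dx":0,"dy":110,"dz":-1,"roll":0},{"jaw":0,"dx":0,"dy":117,"dz":-1,"roll":0},{"jaw":0,"dx":0,"dy":121,"dz":-1,"roll":0},{"jaw":0,"dx":0,"dy":123,"dz":-1,"roll":0},{"jaw":0,"dx":0,"dy":124,"dz":-1,"roll":0},{"jaw":0,"dx":0,"dy":124,"dz":-1,"roll":0}]'
python3 -m creep '[{"jaw":0,"dx":0,"dy":1,"dz":0,"roll":0},{"jaw":0,"dx":0,"dy":2,"dz":0,"roll":0},{"jaw":0,"dx":0,"dy":2,"dz":0,"roll":0}]'
```

```text
clock: 14.1
ee_pos: [0.572, -0.2944, 0.0788]
orientation: [[0.998, 0.001, 0.061], [-0.061, -0.0, 0.998], [0.001, -1.0, -0.0]]
force: [-0.5, 0.1, -3.1]
gripper_width: 0.335
clock: 14.4
ee_pos: [0.5717, -0.2941, 0.0762]
orientation: [[0.998, -0.0, 0.061], [-0.061, 0.0, 0.998], [-0.0, -1.0, 0.0]]
force: [0.1, -0.6, -2.4]
gripper_width: 0.34
```

```bash
python3 -m creep '[{"jaw":0,"dx":0,"dy":0.5,"dz":0,"roll":0},{"jaw":0,"dx":0,"dy":1,"dz":0,"roll":0},{"jaw":0,"dx":0,"dy":1,"dz":0,"roll":0}]'; python3 -m creep '[{"jaw":0,"dx":0,"dy":0.7,"dz":0,"roll":0},{"jaw":0,"dx":0,"dy":0.7,"dz":0,"roll":0}]'
```

```text
clock: 14.7
ee_pos: [0.5718, -0.2942, 0.0761]
orientation: [[0.998, 0.0, 0.061], [-0.061, -0.0, 0.998], [0.0, -1.0, -0.0]]
force: [-3.8, 2.4, 5.4]
gripper_width: 0.341
clock: 14.9
ee_pos: [0.5719, -0.2943, 0.0761]
orientation: [[0.998, 0.001, 0.061], [-0.061, -0.001, 0.998], [0.001, -1.0, -0.001]]
force: [-6.0, 4.6, 10.9]
gripper_width: 0.337
```

Seated at z = 0.0761, as expected. Releasing, rising and backing off.

```bash
python3 -m creep '[{"jaw":0,"dx":0,"dy":-1.5,"dz":0,"roll":0},{"jaw":0.38,"dx":0,"dy":-1.5,"dz":0,"roll":0},{"jaw":0.45,"dx":0,"dy":-1.5,"dz":0,"roll":0},{"jaw":0.5,"dx":0,"dy":-1.5,"dz":0,"roll":0},{"jaw":0.5,"dx":0,"dy":-1.5,"dz":0,"roll":0},{"jaw":0.5,"dx":0,"dy":-15,"dz":0,"roll":0},{"jaw":0.5,"dx":0,"dy":-45,"dz":0,"roll":0},{"jaw":0.5,"dx":0,"dy":-85,"dz":0,"roll":0},{"jaw":0.5,"dx":0,"dy":-125,"dz":0,"roll":0},{"jaw":0.5,"dx":15,"dy":-160,"dz":0,"roll":0},{"jaw":0.5,"dx":15,"dy":-170,"dz":0,"roll":0},{"jaw":0.5,"dx":15,"dy":-170,"dz":0,"roll":0}]'
python3 -m creep '[{"jaw":0.5,"dx":0,"dy":0,"dz":0,"roll":0},{"jaw":0.5,"dx":0,"dy":0,"dz":0,"roll":0}]'
python3 - <<'E'
from h import *
cap("wrist"); f=ld("wrist")["f"]
cap("scene"); g=ld("scene")["f"]
cv2.imwrite("pics/e.png",cv2.cvtColor(np.vstack([f[60:260,56:456],g[100:300,90:490]]),cv2.COLOR_RGB2BGR))
E
```

```text
clock: 16.1
ee_pos: [0.5876, -0.2957, 0.2474]
orientation: [[0.998, 0.003, 0.061], [-0.06, -0.002, 0.998], [0.003, -1.0, -0.002]]
force: [0.3, 0.4, 0.0]
gripper_width: 0.5
clock: 16.3
ee_pos: [0.5859, -0.2946, 0.2427]
orientation: [[0.998, -0.002, 0.061], [-0.061, 0.002, 0.998], [-0.002, -1.0, 0.002]]
force: [-1.0, -0.5, -1.1]
gripper_width: 0.5
```

View pics/e.png

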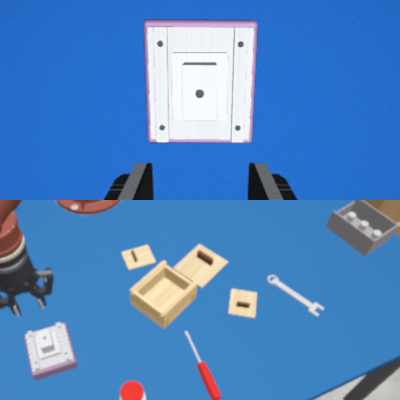

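Run:
```python
from h import *
d=ld("wrist"); g=cv2.cvtColor(d["f"],cv2.COLOR_RGB2GRAY)
def dot(x,y,r=6):
    w=255-g[y-r:y+r+1,x-r:x+r+1].astype(float); w=np.where(w>100,w,0); yy,xx=np.mgrid[y-r:y+r+1,x-r:x+r+1]; return (w*xx).sum()/w.sum(),(w*yy).sum()/w.sum()
b=[onz(d,*dot(x+56,y+60),.05) for x,y in((153,44),(244,43),(162,127),(238,127))]
c=np.mean(b,0); ax=np.array(b[0])-b[2]; ax/=np.linalg.norm(ax)
h=onz(d,*dot(199+56,94+60,7),.084)-c
print("bed",c.round(4),"along",(h@ax).round(4),"across",(ax[0]*h[1]-ax[1]*h[0]).round(4),"bolt spans",np.linalg.norm(b[0]-b[1]).round(4),np.linalg.norm(b[2]-b[3]).round(4))
c=robot.state();print(c["clock"])
print(robot.hand_in())
```

```text
bed [ 0.5713 -0.2944  0.05  ] along 0.0 across 0.0002 bolt spans 0.075 0.074
16.4
the job is handed in; nothing more can be done
None
```

I slid the lid out of its tracks, laid it on the bench, moved the block to the press bed and handed in at 16.4 s. The hand-in gave no verdict.

- **Lid:** It lies on the bench, handle up. It stopped after being lowered 58 mm, which is the track height. The close-up after release showed it lying flat and clear of the case.
- **Block:** It stands between the rails. The last wrist picture put its centre within 1 mm of the plate's centre, both along and across the rails. It touched down at the height expected for sitting flat on the plate, and its long side looked parallel to the rails.
- **Jar, screwdriver and wrench:** The arm never came near them. In the last picture they looked to be where they started, but I did not measure this.
- **Robot:** It was clear of everything at hand-in.

The fingertips reached a little further than I planned when the jaws closed. They pressed lightly (about 6–7 N) on the lid, then apparently on the block's foot, so I backed off 1.5–3 mm before moving on. While seating the lid I pressed down with up to 22 N.

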